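# Swing the coffee dripper over the tall mug and open its drip stop

## Task

Get the pour-over stand ready for brewing into the tall mug. With a fingertip, gently push the swinging arm round until the dripper's outlet stands over the middle of the tall mug, drip stop still shut, and only then push the little drip-stop lever under the dripper right across from its closed stop to its open stop. Nothing is gripped or picked up: the mug, the low cup and the other things stay where they stand, and the dripper stays over the mug.

Things in the scene. Friction and masses are not known exactly. Their poses are not given: they have to be found in the camera images.
- stand: pour-over stand on the worktop, fixed: round base 140 mm across and 26 mm high, post 18 mm thick with its top at 196 mm. Origin on the post's axis at worktop height (z = 0); the arm can swing 1.3 rad either side of its -x. A wall shelf, underside at 0.64 m, hangs over the back of the worktop (x over 0.66 m, y over -0.02 m)
- swing_arm: swivelling arm carrying the white cone dripper (one piece). Origin on the post's axis at z = 0, z up; the dripper's axis lies 160 mm from it along the arm's own -x. A steel bar, 16 mm wide, 8 mm high, runs from post to ring at 169 mm height. It turns about the post against steady friction: about 2 N sideways at the dripper moves it; it stays where it is left
- ring_centre (a point): centre, on the dripper's axis, of the round steel ring that carries the dripper: outer radius 60 mm, 11 mm thick, 169 mm above the worktop. The white cone inside it has its rim, 57 mm in radius, at 190 mm height; below the ring it narrows to 24 mm radius at 124 mm. The ring is a good place to push sideways
- outlet (a point): lower end of the dripper's outlet spout, on the dripper's axis, 102 mm above the worktop (11 mm above the tall mug's rim)
- drip_lever (a joint): angle of the drip-stop lever, turning about the dripper's vertical axis: 0 = shut, 1.2 = open, a stop at each end; grows anticlockwise seen from above. Shut, it points 0.6 rad to the left of the line from post through dripper (seen from the robot); open, 0.6 rad to the right. Light friction: 0.3 N at its end; stays where left. Pushed beyond a stop it swings the whole arm
- lever_tip (a point): middle of the upright black grip at the lever's end: 13 mm in diameter, 26 mm high, from 131 to 157 mm above the worktop, 105 mm from the dripper's axis. The lever's thin rod runs out to it at 115 mm height
- mug: tall pale mug, 80 mm in diameter, 91 mm high, with one handle; loose. Origin at worktop height, midway between the handle's outer edge and the far wall; the mug's axis lies 16 mm from it along its own +y, the handle points along its -y
- mug_mouth (a point): centre of the tall mug's mouth, on its axis at rim height (91 mm); its opening is about 72 mm wide
- cup: low green espresso cup, 65 mm in diameter, 52 mm high, with one handle; loose, stands under the arm's path at the other side; leave alone
- jar: glass jar with a yellow lid, 65 mm in diameter, 95 mm high, loose, beside the stand; leave alone
- dish: small white footed dish, 88 mm in diameter, 34 mm high, loose; leave alone
- teaspoon: steel teaspoon, 138 mm long, 12 mm high, loose; leave alone

How it is judged:
By the outcome, as a careful person would: the job done as asked, in the order asked, and still so for the second after the job is handed in, with the robot touching nothing.
It also fails if it takes over 51 s, if anything falls off the work surface, if the arm or the gripper's body presses on something with over 40 N, if the wrist force passes 120 N, or if a joint passes its speed limit or range.

## Robot

A 6-joint arm with a two-finger parallel gripper is mounted at the origin on a cart in front of the work surface, level with it; the furniture and walls round the work are solid. World frame = base frame: x ahead of the robot, y to its left, z up, the work surface at z = 0. Lengths are in mm, angles in degrees, forces in N, time in s.
With the tool pointing down it reaches from about 300 to 850 mm from the base axis. Payload 4.2 kg.
Tool frame: the origin (TCP) lies midway between the tips of the shut fingers; the grasp point (between the pads) lies 19 mm behind it; z points along the fingers, y is the line along which they close (so a half turn about z gives the same grasp; the last joint's range is limited). The gripper opens to 91 mm and grips with 3 to 60 N. Pads are 32 mm wide; open, the fingers measure 118 mm over their backs; the gripper's body (76 mm by 178 mm) begins 60 mm behind the grasp point.
Start: joints at [68.01, 18.312, 89.639, -0, 72.044, -1.146], TCP at [204.604, 537.383, 213.976] pointing down, gripper open.
Joint ranges: [-177.97, 177.97], [-48.28, 115.42], [12.27, 149.76], [-77.06, 257.06], [2.81, 150.46], [-146.56, 146.56]. Speed limits (degrees/s): [147.25, 147.25, 180, 180, 180, 180].

## Interface

Orientations are given as [roll, pitch, yaw] about the fixed x, y, z axes, in that order (R = Rz(yaw) Ry(pitch) Rx(roll)).
In Python, from workcell import env gives the robot as it stands.
- The arm moves only by the shell command python3 -m jog 'ROWS' [FORCE]. ROWS is a JSON object of lists of equal length, an entry for each row: "jaw": the finger opening in mm, from 0 to 91.2; "slide": the shift along the tool's x, y, z in units of 30 mm (1.0 is 30 mm), a list of three; "spin": the turn about the tool's z in units of 8 degrees (1.0 is 8 degrees). In form: {"jaw": [jaw, ...], "slide": [[dx, dy, dz], ...], "spin": [spin, ...]}. A call has 1 to 10 rows; each row shifts and turns the commanded pose from where the row before left it, along the tool's axes as they then stand; what a row does not reach is not made up. A row lasts 1/10 s, in which the tool goes at most 50 mm and 8.59 degrees, less where a joint would pass 70% of its speed; a pose out of reach is approached as far as the arm can. A call is refused whole if a number of a shift passes 1 or a number of a turn 1, either way. A call with a gripper value outside its range is refused whole. The fingers move at their own pace and stop on an object; FORCE is the grip in N (left out, the last holds). Time passes only in rows, so rows that do not move let the fingers close. It gives the time, the measured TCP pose, the force, the opening and the grip force at its end, in the units of the state.
- env.state(): the state, without advancing time (a new reading comes with each control period).
- env.grab_frame(name): name is "scene" or "top"; returns the picture (480x640x3 uint8, red, green, blue); there is no depth.
- env.camera_model(name): a dict with "fx", "fy", "cx", "cy" (pixels), "camera_from_world" (4x4, takes a point from world to camera coordinates). Camera axes: x right, y up, looking along -z (the intrinsics and any distortion apply to the point x, -y, -z); pixel columns grow to the right and rows downward; lengths in mm; the calibration is good to about 2 mm. A picture is of the moment at which its call begins. camera_model takes no time and is no camera call.
- env.job_done(): hands the job in; it is judged then, once.
The state is a dict: "time_s": time; "qpos": joint angles; "qvel": joint speeds; "effort": joint torques, N m; "ee_pos": TCP position; "ee_rot": TCP orientation; "force": force on the tool from outside, world axes, zero at the start; "torque": the same for the moment, N m; "gripper_width": finger opening in mm; "gripper_force": force on a finger pad.
Only numpy, scipy, OpenCV 4.12 (cv2) and the standard library are available. Lean on these libraries where they do the work, as an engineer would, in place of code of your own. Each camera call takes 0.05 s, during which the arm holds its last target. There are 200 camera calls.

## Working session

There is one attempt and no reset: what is moved stays moved. The work goes in short steps, Python scripts to look and compute and a shell command to move; the robot and the scene stay as the last step left them, time stands still between calls to the robot, and variables do not carry over. Pictures are saved under pics/ and viewed, at most 10 in all, crops included, and the job is handed in when it is done.

```bash
mkdir -p pics; python3 - <<'E'
from workcell import env
import cv2,json
for n in("scene","top"):
    im=env.grab_frame(n); cv2.imwrite(f"pics/{n}0.png",im[:,:,::-1])
    m=env.camera_model(n); print(n,{k:(v.tolist() if hasattr(v,'tolist') else v) for k,v in m.items()})
s=env.state();print(s["time_s"],s["ee_pos"],s["ee_rot"])
E
```

```text
scene {'fx': 547.5871228833339, 'fy': 547.5871228833339, 'cx': 318.9192878262727, 'cy': 239.47334628628076, 'camera_from_world': [[0.45490930766749843, -0.8905334937423152, -0.0027601305373837954, -326.1610279266983], [0.6497294111101243, 0.32977706457597883, 0.6849078624297882, -440.8101484342266], [-0.6090231638747153, -0.3133642995026027, 0.7286244585939146, -852.8808513449338], [0.0, 0.0, 0.0, 1.0]]}
top {'fx': 590.0868606389861, 'fy': 590.0868606389861, 'cx': 317.551761376867, 'cy': 248.06074895847402, 'camera_from_world': [[-0.376372324100727, -0.9264684955645625, -1.9425583494869295e-05, 167.39332771404113], [0.8934028636307303, -0.36294515898506874, 0.26476807742950076, -583.1305704118115], [-0.24530633279112105, 0.09963402177790044, 0.9643121200093528, -1279.5160453046442], [0.0, 0.0, 0.0, 1.0]]}
0.1 [204.43470556 536.96435072 213.21140651] [-1.79911348e+02 -6.70956341e-04  1.59157109e+02]
```

View pics/scene0.png

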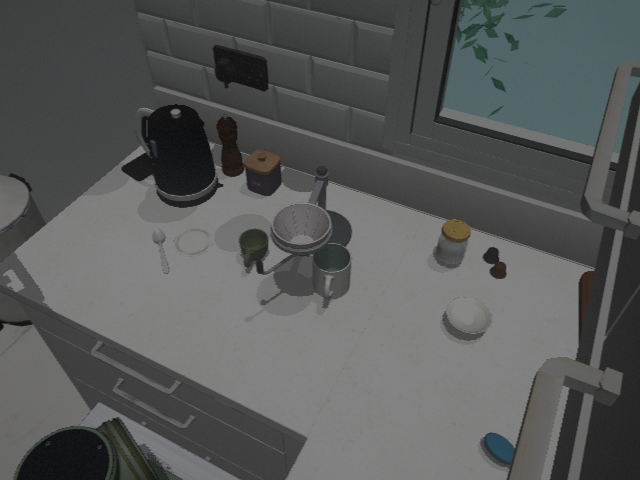

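View pics/top0.png

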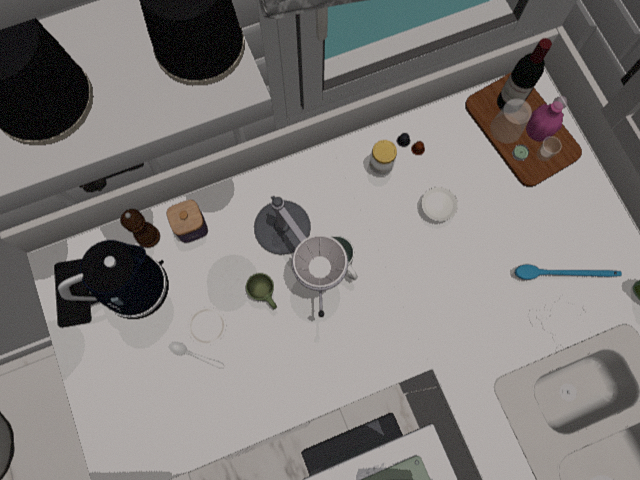

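The scene view shows the ring at about (302,230), the mug at (332,270) and the cup at (253,245). In the top view the ring is at (320,263), the lever tip at (321,313), the post top at (278,201), and the mug is half hidden at about (340,255). I'll zoom in next.

```bash
cat > h.py <<'E'
import numpy as np,cv2
from workcell import env
def ray(n,u,v):
    m=env.camera_model(n);T=np.array(m["camera_from_world"])
    d=np.array([(u-m["cx"])/m["fx"],-(v-m["cy"])/m["fy"],-1]);R=T[:3,:3]
    return -R.T@T[:3,3],R.T@d
def onz(n,u,v,z):
    o,d=ray(n,u,v);return o+d*(z-o[2])/d[2]
def proj(n,p):
    m=env.camera_model(n);T=np.array(m["camera_from_world"])
    c=T[:3,:3]@np.array(p,float)+T[:3,3]
    return m["cx"]+m["fx"]*c[0]/-c[2], m["cy"]-m["fy"]*c[1]/-c[2]
def crop(n,src,x,y,w,h,k,out):
    im=cv2.imread(src)[y:y+h,x:x+w];cv2.imwrite(out,cv2.convertScaleAbs(cv2.resize(im,None,fx=k,fy=k,interpolation=cv2.INTER_CUBIC),alpha=1.4))
E
python3 - <<'E'
from h import *
crop("scene","pics/scene0.png",230,155,140,150,4,"pics/s1.png")
crop("top","pics/top0.png",240,185,150,140,4,"pics/t1.png")
for n,u,v,z in[("top",278,201,196),("scene",321,171,196),("top",320,263,180),("scene",302,230,180),("top",321,313,157),("scene",261,268,144),("top",282,228,26)]: print(n,u,v,onz(n,u,v,z).round(1))
print(proj("top",[0,0,0]),proj("top",[204,537,214]),proj("scene",[204,537,214]))
E
```

```text
top 278 201 [702.1 -13.1 196. ]
scene 321 171 [697.2 -15.5 196. ]
top 320 263 [545.3 -46.4 180. ]
scene 302 230 [543.3 -53.3 180. ]
top 321 313 [449.5  -9.8 157. ]
scene 261 268 [452.4 -14.6 144. ]
top 282 228 [695.5  -9.2  26. ]
(np.float64(394.7501705763182), np.float64(516.9887463053144)) (np.float64(93.08634683505491), np.float64(545.4604787915682)) (np.float64(-75.20311266448937), np.float64(230.95343053228004))
```

View pics/s1.png

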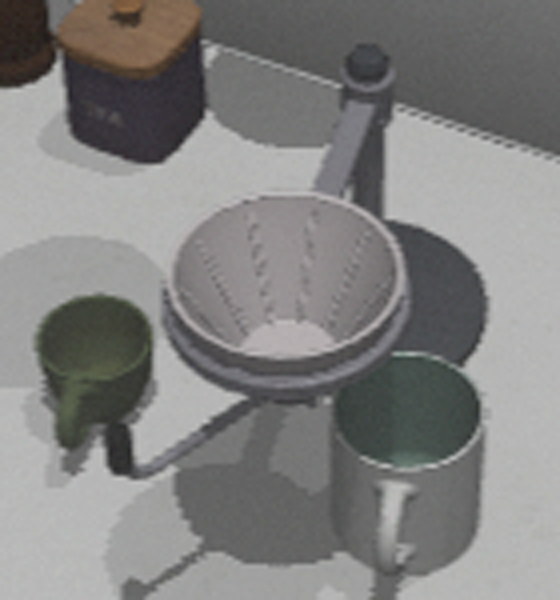

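View pics/t1.png

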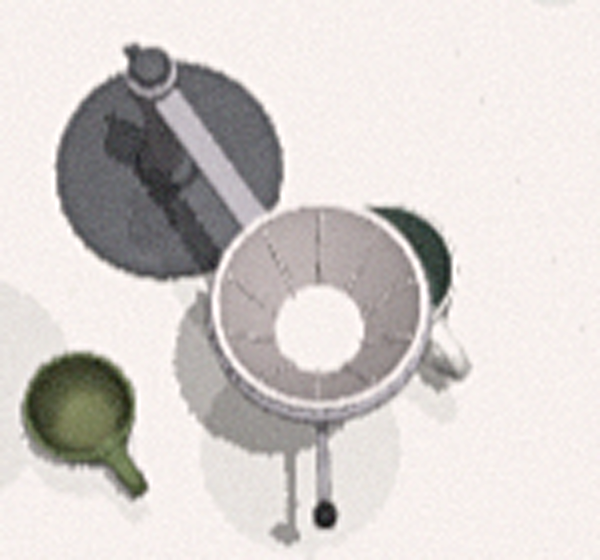

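The crops show the mug mouth ellipse centred at about (332,257.5) in the scene view. The rim centres are at (302.4,224) in scene and (320.5,261.8) in top, the base disc is at (282.5,227.7) in top, and the lever grip is at (259.8,267.3) in scene and (321.2,313.5) in top.

```bash
python3 - <<'E'
from h import *
P=dict(base=onz("top",282.5,227.7,26),posttopT=onz("top",240+150/4,185+66/4,200),rimS=onz("scene",302.4,224,190),rimT=onz("top",320.5,261.8,190),tipS=onz("scene",259.8,267.3,144),tipT=onz("top",321.2,313.5,152),mugS=onz("scene",332,257.5,91),cupS=onz("scene",230+96/4,155+345/4,52),cupT=onz("top",240+79/4,185+407/4,52))
hs=[onz("top",240+x/4,185+y/4,91) for x,y in((452,268),(400,207))]
for k,v in P.items(): print(k,v[:2].round(1))
print("mug rim pts top dist",[np.hypot(*(h-P["mugS"])[:2]).round(1) for h in hs],[h.round(1) for h in hs])
# refine rims by proj of circles: print extents in crop coords
t=np.linspace(0,2*np.pi,200)
for n,c,r,z,ox,oy in(("scene",P["mugS"],40,91,230,155),("top",P["mugS"],40,91,240,185),("scene",P["rimS"],57,190,230,155),("top",P["rimT"],57,190,240,185),("top",P["base"],70,26,240,185)):
    q=np.array([proj(n,[c[0]+r*np.cos(a),c[1]+r*np.sin(a),z]) for a in t]);q=(q-[ox,oy])*4
    print(n,r,q.min(0).round(0),q.max(0).round(0))
E
```

```text
base [695.8 -10.5]
posttopT [700.  -11.4]
rimS [549.1 -51.3]
rimT [545.  -47.4]
tipS [452.8 -11.7]
tipT [449.1 -10.1]
mugS [ 577.8 -101.1]
cupS [574.3  85.6]
cupT [574.5  91.2]
mug rim pts top dist [np.float64(37.2), np.float64(34.2)] [array([ 561.1, -134.3,   91. ]), array([ 605.6, -120.9,   91. ])]
scene 40 [329. 352.] [487. 471.]
top 40 [317. 196.] [457. 331.]
scene 57 [169. 193.] [411. 365.]
top 57 [213. 203.] [431. 414.]
top 70 [54. 62.] [286. 283.]
```

Ring centre is about (546,-49), mug axis about (575,-100) and post about (698,-11). Both pushes therefore run towards -y from the +y side. I'll travel with the fingers shut.

```bash
python3 -m jog '{"jaw":[0,0,0,0,0,0,0,0,0,0],"slide":[[-0.97,-0.72,0],[-0.97,-0.72,0],[-0.97,-0.72,0],[-0.97,-0.72,0],[-0.97,-0.72,0],[-0.97,-0.72,0],[-0.97,-0.72,0],[-0.97,-0.72,0],[-0.97,-0.72,0],[-0.97,-0.72,0]],"spin":[0,0,0,0,0,0,0,0,0,0]}'
python3 -m jog '{"jaw":[0,0,0,0,0,0,0,0,0,0],"slide":[[-0.97,-0.72,0],[-0.97,-0.72,0],[-0.97,-0.72,0],[-0.97,-0.72,0],[-0.97,-0.72,0],[-0.97,-0.72,0],[0,0,0],[0,0,0],[0,0,0],[0,0,0]],"spin":[0,0,0,0,0,0,1,1,1,1]}'
python3 -m jog '{"jaw":[0,0,0,0,0,0,0,0,0,0],"slide":[[0,0,0],[0,0,0],[0,0,0],[0,0,0],[0,0,0],[0,0,0],[0,0,0],[0,0,0],[0,0,0],[0,0,0]],"spin":[1,1,1,1,1,1,1,1,1,1]}'
python3 -m jog '{"jaw":[0,0,0,0,0],"slide":[[0,0,0],[0,0,0],[0,0,0],[0,0,0],[0,0,0]],"spin":[1,1,0.75,0,0]}'
```

```text
time_s: 1.1
ee_pos: [400.1, 230.5, 213.7]
ee_rot: [-180.0, -0.0, 159.2]
force: [1.1, -0.5, 0.9]
gripper_width: 13.9
gripper_force: 0.0
time_s: 2.1
ee_pos: [516.5, 48.5, 213.4]
ee_rot: [-179.9, -0.0, 126.8]
force: [-0.8, 0.6, 0.2]
gripper_width: 0.4
gripper_force: 0.0
time_s: 3.1
ee_pos: [516.4, 48.7, 213.5]
ee_rot: [-180.0, 0.0, 46.8]
force: [0.4, 0.3, -0.6]
gripper_width: 0.4
gripper_force: 0.0
time_s: 3.6
ee_pos: [516.5, 48.7, 213.7]
ee_rot: [-180.0, 0.0, 25.3]
force: [-0.9, 0.4, 0.0]
gripper_width: 0.2
gripper_force: 0.0
```

```bash
python3 -m jog '{"jaw":[0,0,0,0,0,0],"slide":[[-0.45,0,0],[0,0,0.7],[0,0,0.7],[0,0,0.7],[0,0,0],[0,0,0]],"spin":[0,0,0,0,0,0]}'
python3 -m jog '{"jaw":[0,0,0,0,0,0,0,0,0,0],"slide":[[0,0.15,0],[0,0.15,0],[0,0.15,0],[0,0.15,0],[0,0.15,0],[0,0.15,0],[0,0.15,0],[0,0.15,0],[0,0.15,0],[0,0.15,0]],"spin":[0,0,0,0,0,0,0,0,0,0]}'
python3 - <<'E'
from h import *
for n in("scene","top"): cv2.imwrite(f"pics/{n}2.png",env.grab_frame(n)[:,:,::-1])
a=cv2.imread("pics/scene2.png")[130:310,200:400];b=cv2.imread("pics/top2.png")[160:340,210:410]
cv2.imwrite("pics/c2.png",cv2.resize(np.hstack([a,b]),None,fx=2,fy=2,interpolation=cv2.INTER_CUBIC))
E
```

```text
time_s: 4.2
ee_pos: [504.1, 42.8, 151.3]
ee_rot: [-180.0, 0.0, 25.2]
force: [0.2, 0.6, 1.1]
gripper_width: 0.1
gripper_force: 0.0
time_s: 5.2
ee_pos: [522.9, 2.2, 150.6]
ee_rot: [-179.9, 0.1, 25.2]
force: [-3.8, 2.1, -0.3]
gripper_width: 0.4
gripper_force: 1.6
```

View pics/c2.png

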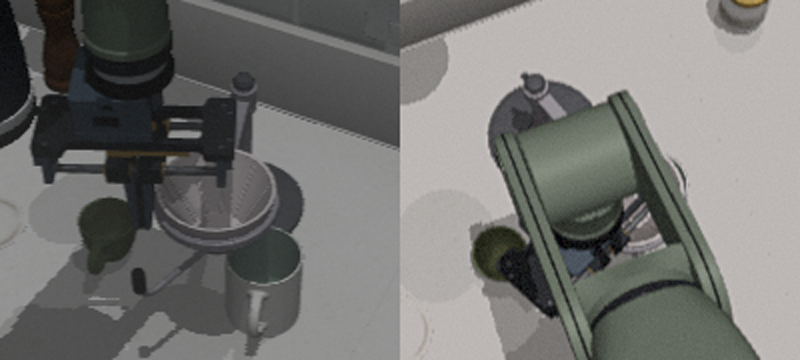

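The fingertip is on the ring and the dripper has moved. The rim now spans x of about 277–338 in the scene view, the mug is undisturbed, and the gripper clears the rim. About 40 mm of push remains, so I'll do most of it and look again.

```bash
python3 -m jog '{"jaw":[0,0,0,0,0,0,0,0,0,0],"slide":[[0,0.12,0],[0,0.12,0],[0,0.12,0],[0,0.12,0],[0,0.12,0],[0,0.12,0],[0,0.12,0],[0,0.12,0],[0,0.06,0],[0,0,0]],"spin":[0,0,0,0,0,0,0,0,0,0]}'
python3 - <<'E'
from h import *
cv2.imwrite("pics/scene3.png",env.grab_frame("scene")[:,:,::-1])
crop("scene","pics/scene3.png",240,160,140,140,4,"pics/c3.png")
E
```

```text
time_s: 6.3
ee_pos: [537.3, -25.8, 151.0]
ee_rot: [180.0, -0.1, 25.1]
force: [-0.6, 0.6, -0.8]
gripper_width: 0.4
gripper_force: 0.6
```

View pics/c3.png

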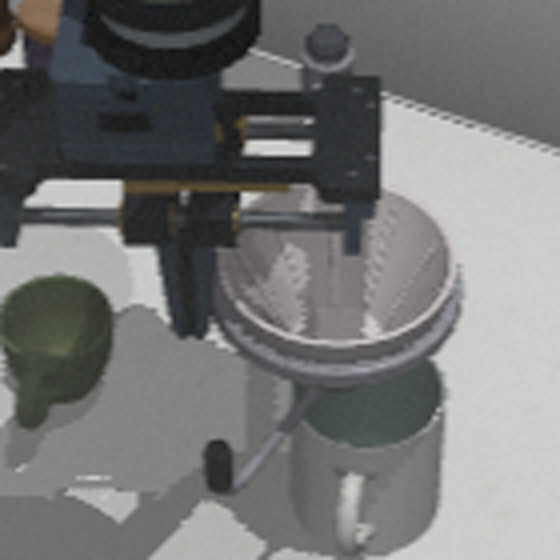

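The rim now spans crop x 215–453, so its centre is at about (323.5,226). The mug mouth is unchanged at about (331.8,257.5), and the lever is still shut.

```bash
python3 - <<'E'
from h import *
r=onz("scene",323.5,225.6,190)[:2];m=onz("scene",331.9,257.3,91)[:2];r0=onz("scene",302.4,223.4,190)[:2]
print(r,m,r0,np.hypot(*(r-r0)))
for post in((698,-11),(700,-12),(702,-13)):
    p=np.array(post);a=lambda q:np.degrees(np.arctan2(-(q-p)[1],-(q-p)[0]))
    print(post,[round(a(q),1) for q in(r0,r,m)],[np.hypot(*(q-p)).round(1) for q in(r0,r,m)])
# post in scene: top knob/post axis
print(onz("scene",240+328/4,160+50/4,200))
print(env.state()["ee_pos"])
E
```

```text
[563.35713908 -88.73673659] [ 578.14870236 -100.67215894] [550.54732613 -50.58389086] 40.24588108893933
(698, -11) [np.float64(15.0), np.float64(30.0), np.float64(36.8)] [np.float64(152.7), np.float64(155.5), np.float64(149.7)]
(700, -12) [np.float64(14.5), np.float64(29.3), np.float64(36.0)] [np.float64(154.4), np.float64(156.7), np.float64(150.7)]
(702, -13) [np.float64(13.9), np.float64(28.6), np.float64(35.3)] [np.float64(156.0), np.float64(158.0), np.float64(151.7)]
[689.5324578  -21.71850246 200.        ]
[537.4547208  -25.79147859 151.08647092]
```

```bash
python3 -m jog '{"jaw":[0,0,0,0,0,0,0,0,0,0],"slide":[[0,0.08,0],[0,0.08,0],[0,0.08,0],[0,0.08,0],[0,0.08,0],[0,0.06,0],[0,0.04,0],[0,0.03,0],[0,0,0],[0,0,0]],"spin":[0,0,0,0,0,0,0,0,0,0]}'
python3 -m jog '{"jaw":[0,0,0,0,0,0,0],"slide":[[0,-0.2,0],[0,-0.8,0],[0,-0.9,0],[-0.9,-0.9,0],[-1,-0.9,0],[-1,-0.9,0],[-1,-0.9,0]],"spin":[0,0,0,0,0,0,0]}'
python3 - <<'E'
from h import *
for n in("scene","top"): cv2.imwrite(f"pics/{n}4.png",env.grab_frame(n)[:,:,::-1])
a=cv2.imread("pics/scene4.png")[170:310,250:380];b=cv2.imread("pics/top4.png")[185:325,250:380]
cv2.imwrite("pics/c4.png",cv2.convertScaleAbs(cv2.resize(np.hstack([a,b]),None,fx=3,fy=3,interpolation=cv2.INTER_CUBIC),alpha=1.3))
E
```

```text
time_s: 7.35
ee_pos: [543.8, -40.0, 151.0]
ee_rot: [180.0, -0.0, 25.2]
force: [-2.5, 1.2, -0.6]
gripper_width: 0.4
gripper_force: 0.7
time_s: 8.05
ee_pos: [366.7, 60.3, 151.2]
ee_rot: [180.0, -0.1, 25.2]
force: [-0.1, 0.1, 0.5]
gripper_width: 0.3
gripper_force: 0.0
```

View pics/c4.png

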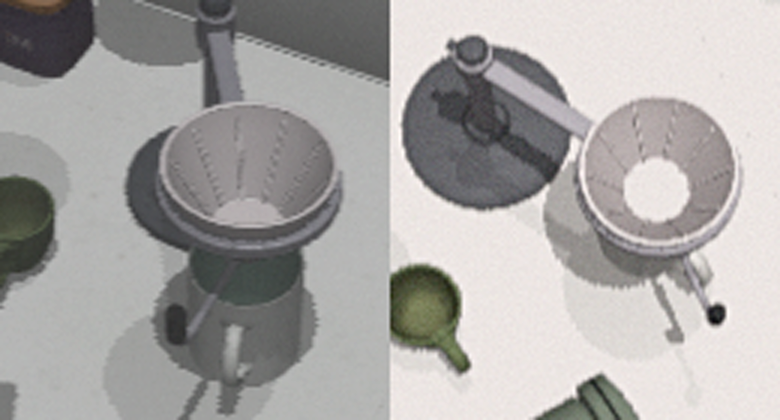

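The outlet is now nearly over the mug. In the scene view the rim centre is at (332.8,225.2) and the mug centre column is about 331.8. In the top view the rim is at (340.5,242.3) and the lever tip is at (358.7,289.7), still shut.

```bash
python3 - <<'E'
from h import *
r=onz("scene",332.8,225,190)[:2];m=onz("scene",331.9,257.3,91)[:2]
rt=onz("top",340.5,242.1,190)[:2]
p=onz("top",282.5,227.7,26)[:2]
print("scene rim",r,"mug",m,"diff",m-r,"top rim",rt)
for c in (r,rt,m):
  d=c-np.array([699,-11]);print(np.degrees(np.arctan2(-d[1],-d[0])),np.hypot(*d))
print("tip",onz("scene",308.7,278.3,144),onz("top",358.7,289.7,154))
# enhanced: mug handle in top, mug outline visible
print(env.state()["ee_pos"])
# expected on-axis proj from scene mug
print(proj("scene",[m[0],m[1],190]),proj("top",[m[0],m[1],190]))
E
```

```text
scene rim [ 572.69615476 -103.63343548] mug [ 578.14870236 -100.67215894] diff [5.45254761 2.96127654] top rim [ 568.77037545 -102.68909448]
36.256969154902045 156.63209981361823
35.14773368406219 159.26909667865291
36.57556671061464 150.48631907892315
tip [ 470.75417032 -105.23381333  144.        ] [ 465.99590822 -103.13761377  154.        ]
[362.86671712  60.3888951  150.77039644]
(np.float64(332.6601137766357), np.float64(222.66842196981818)) (np.float64(337.9092154227167), np.float64(238.49495813251016))
```

The outlet is within about 1 mm tangentially of the mug axis, so the swing is done. Next is the lever. Its pivot is about (571,-103.5) and its grip about (468,-104), to be pushed anticlockwise along a 105 mm arc. I'll place the finger behind the grip.

```bash
python3 -m jog '{"jaw":[0,0,0,0,0,0,0,0,0,0],"slide":[[0,0,0],[0,0,0],[0,0,0],[0,0,0.1],[0.66,0.82,0.1],[0.66,0.82,0.1],[0.66,0.82,0],[0.66,0.82,0],[0.66,0.82,0],[0,0,0]],"spin":[1,1,1,0.1,0,0,0,0,0,0]}'
python3 -m jog '{"jaw":[0,0],"slide":[[0,0,0],[0,0,0]],"spin":[0,0]}'
```

```text
time_s: 9.15
ee_pos: [470.7, -65.3, 141.9]
ee_rot: [179.9, -0.2, 0.3]
force: [-0.0, 0.6, -0.2]
gripper_width: 0.3
gripper_force: 0.0
time_s: 9.35
ee_pos: [466.5, -62.0, 141.7]
ee_rot: [-180.0, 0.0, 0.4]
force: [-0.2, 0.1, 0.5]
gripper_width: 0.8
gripper_force: 0.0
```

```bash
python3 -m jog '{"jaw":[0,0,0,0,0],"slide":[[0,0.2,0],[0,0.2,0],[0,0.2,0],[0,0.22,0],[0,0,0]],"spin":[0,0,0,0,0]}'
python3 -m jog '{"jaw":[0,0,0,0,0,0,0,0,0,0],"slide":[[-0.026,0.245,0],[-0.026,0.245,0],[-0.026,0.245,0],[-0.026,0.245,0],[-0.026,0.245,0],[-0.026,0.245,0],[-0.026,0.245,0],[-0.026,0.245,0],[-0.026,0.245,0],[-0.026,0.245,0]],"spin":[-0.5,-0.5,-0.5,-0.5,-0.5,-0.5,-0.5,-0.5,-0.5,-0.5]}'
python3 -m jog '{"jaw":[0,0,0,0,0],"slide":[[-0.026,0.245,0],[-0.026,0.245,0],[-0.026,0.245,0],[0,0,0],[0,0,0]],"spin":[-0.5,-0.5,-0.5,0,0]}'
python3 - <<'E'
from h import *
for n in("scene","top"): cv2.imwrite(f"pics/{n}5.png",env.grab_frame(n)[:,:,::-1])
a=cv2.imread("pics/scene5.png")[170:310,250:380];b=cv2.imread("pics/top5.png")[185:325,270:400]
cv2.imwrite("pics/c5.png",cv2.convertScaleAbs(cv2.resize(np.hstack([a,b]),None,fx=3,fy=3,interpolation=cv2.INTER_CUBIC),alpha=1.3))
E
```

```text
time_s: 9.85
ee_pos: [467.3, -88.0, 142.0]
ee_rot: [180.0, -0.0, 0.3]
force: [0.7, -1.4, -0.6]
gripper_width: 0.3
gripper_force: 0.0
time_s: 10.85
ee_pos: [482.5, -158.2, 141.8]
ee_rot: [-180.0, 0.0, 40.5]
force: [0.3, -0.7, 0.7]
gripper_width: 0.3
gripper_force: 0.2
time_s: 11.35
ee_pos: [496.3, -175.2, 141.8]
ee_rot: [-180.0, -0.0, 52.3]
force: [-0.2, 0.3, 0.4]
gripper_width: 0.4
gripper_force: 0.0
```

View pics/c5.png

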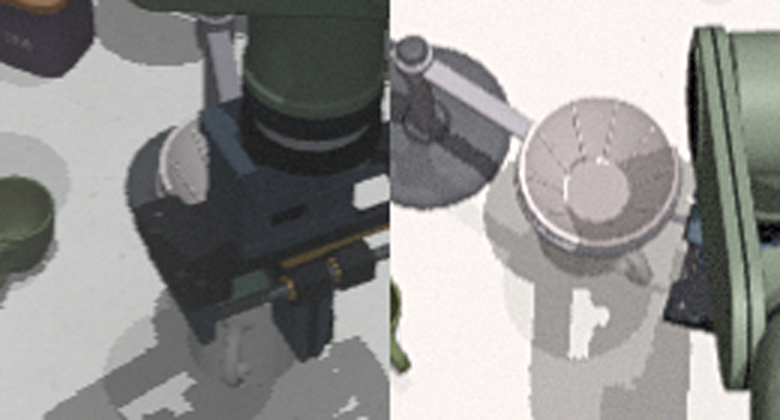

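In the top view the ring centre is still at column 340.5, so the arm hasn't moved. The gripper hides the lever, which is roughly 52° along. I'll continue another 12°, then take small steps while watching the force.

```bash
python3 -m jog '{"jaw":[0,0,0,0,0],"slide":[[-0.026,0.245,0],[-0.026,0.245,0],[-0.02,0.18,0],[0,0,0],[0,0,0]],"spin":[-0.5,-0.5,-0.37,0,0]}'
for i in 1; do python3 -m jog '{"jaw":[0,0,0],"slide":[[-0.005,0.06,0],[0,0,0],[0,0,0]],"spin":[-0.12,0,0]}'; done
python3 - <<'E'
from h import *
print(env.state()["force"])
for n in("top",): cv2.imwrite(f"pics/{n}6.png",env.grab_frame(n)[:,:,::-1])
crop("top","pics/top6.png",270,185,150,140,4,"pics/c6.png")
a=cv2.imread("pics/top5.png",0)[185:260,275:345].astype(np.float32);b=cv2.imread("pics/top6.png",0)[185:260,275:345].astype(np.float32)
print(cv2.phaseCorrelate(a,b))
E
```

```text
time_s: 11.95
ee_pos: [511.6, -188.1, 141.9]
ee_rot: [-180.0, -0.0, 63.2]
force: [0.6, 0.1, 0.3]
gripper_width: 0.3
gripper_force: 0.0
time_s: 12.25
ee_pos: [513.3, -189.2, 141.9]
ee_rot: [-180.0, -0.0, 64.3]
force: [-0.4, 0.5, 0.6]
gripper_width: 0.6
gripper_force: 0.1
[-0.41196075  0.50176454  0.59008504]
((0.10590523217644687, 0.5351100678766301), 0.9691307050210458)
```

View pics/c6.png

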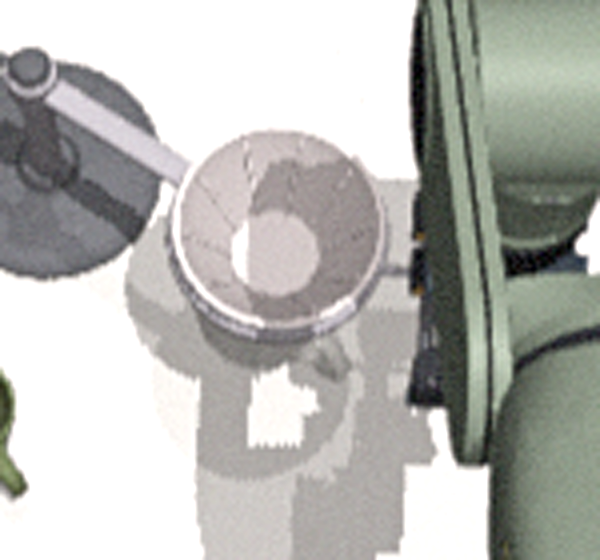

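The rod is visible at crop (400,270), which is pixel (370,252.5), and the ring hasn't moved. I'll get the lever angle from the rod.

```bash
cat > lev.py <<'E'
from h import *
import sys
def look(name):
    f=env.grab_frame("top");cv2.imwrite(f"pics/{name}.png",f[:,:,::-1]);g=cv2.imread(f"pics/{name}.png",0).astype(np.float32)
    a=cv2.imread("pics/top5.png",0)[190:245,278:318].astype(np.float32)
    print("armshift",np.round(cv2.phaseCorrelate(a,g[190:245,278:318],cv2.createHanningWindow((40,55),cv2.CV_32F))[0],2),"F",env.state()["force"].round(1))
    for u in(368,369,370,371):
        c=g[243:263,u]; w=np.clip(np.median(c)-8-c,0,None); v=243+(w*np.arange(20)).sum()/max(w.sum(),1)
        p=onz("top",u,v,115)[:2];d=p-np.array([568.8,-102.7]);print(u,round(v,1),np.degrees(np.arctan2(d[1],d[0])).round(1)%360,c.astype(int).tolist() if u==370 else "")
look(sys.argv[1])
E
python3 lev.py top7; python3 -c "
from h import *
for a in (240,244,248,250,252):
  t=np.radians(a);print(a,proj('top',[568.8+75*np.cos(t),-102.7+75*np.sin(t),115]))"
```

```text
armshift [0.1  0.04] F [ 0.3 -0.6 -0.3]
368 252.3 245.7 
369 252.3 246.0 
370 252.5 245.6 [145, 146, 142, 145, 142, 145, 143, 150, 120, 86, 93, 126, 146, 147, 144, 144, 142, 146, 143, 134]
371 252.5 245.6 
240 (np.float64(372.60599203381724), np.float64(255.76118145112474))
244 (np.float64(372.7890832809836), np.float64(253.50330039022188))
248 (np.float64(372.8083530516207), np.float64(251.2394255026712))
250 (np.float64(372.75665538828787), np.float64(250.10869570431245))
252 (np.float64(372.6642224825311), np.float64(248.98060409054816))
```

The lever is at about 245.7° and the open stop should be at 249–249.5°, so I'll take small steps.

```bash
python3 -m jog '{"jaw":[0,0,0,0],"slide":[[-0.005,0.06,0],[-0.005,0.06,0],[0,0,0],[0,0,0]],"spin":[-0.12,-0.12,0,0]}'; python3 lev.py top8 
python3 -m jog '{"jaw":[0,0,0],"slide":[[-0.003,0.04,0],[0,0,0],[0,0,0]],"spin":[-0.08,0,0]}'; python3 lev.py top9
```

```text
time_s: 12.75
ee_pos: [516.7, -191.2, 141.9]
ee_rot: [180.0, -0.0, 66.2]
force: [-0.1, 0.7, 0.2]
gripper_width: 0.3
gripper_force: 0.0
armshift [0.03 0.06] F [ 0.4 -0.  -0.1]
368 253.3 243.7 
369 253.2 244.2 
370 253.2 244.3 [142, 142, 145, 139, 146, 143, 136, 111, 81, 98, 125, 148, 144, 139, 143, 143, 146, 135, 118, 120]
371 253.3 244.1 
time_s: 13.1
ee_pos: [517.6, -191.7, 141.9]
ee_rot: [180.0, -0.0, 66.8]
force: [-0.5, -0.4, -0.0]
gripper_width: 0.3
gripper_force: 0.0
armshift [0.11 0.08] F [0.9 0.2 0.6]
368 252.8 244.8 
369 253.1 244.3 
370 252.5 245.5 [141, 145, 142, 144, 142, 144, 131, 99, 78, 99, 138, 145, 145, 143, 140, 147, 144, 135, 125, 120]
371 253.3 244.1
```

```bash
sed -i 's/c=g\[243:263,u\]/c=g[243:257,u]/;s/np.arange(20)/np.arange(14)/' lev.py
python3 -m jog '{"jaw":[0,0,0],"slide":[[-0.003,0.04,0],[0,0,0],[0,0,0]],"spin":[-0.08,0,0]}'; python3 lev.py top10
python3 -m jog '{"jaw":[0,0,0],"slide":[[-0.003,0.04,0],[0,0,0],[0,0,0]],"spin":[-0.08,0,0]}'; python3 lev.py top11
```

```text
time_s: 13.45
ee_pos: [518.7, -192.2, 141.9]
ee_rot: [180.0, -0.0, 67.5]
force: [-1.0, 0.3, 0.4]
gripper_width: 0.2
gripper_force: 0.0
armshift [ 0.12 -0.09] F [1.1 1.2 0.6]
368 250.6 249.2 
369 250.6 249.3 
370 250.7 249.1 [143, 145, 141, 141, 145, 145, 127, 89, 84, 116, 148, 141, 141, 142]
371 250.6 249.1 
time_s: 13.8
ee_pos: [519.9, -192.8, 141.9]
ee_rot: [180.0, -0.0, 68.1]
force: [0.2, 0.5, 0.2]
gripper_width: 0.7
gripper_force: 0.0
armshift [0.06 0.02] F [-0.6  0.3  0.1]
368 250.2 250.2 
369 250.2 250.0 
370 250.3 249.8 [141, 146, 144, 140, 142, 138, 104, 79, 87, 121, 145, 145, 141, 143]
371 250.3 249.8
```

```bash
python3 -m jog '{"jaw":[0,0,0],"slide":[[-0.003,0.03,0],[0,0,0],[0,0,0]],"spin":[-0.06,0,0]}'; python3 lev.py top12
python3 -m jog '{"jaw":[0,0,0],"slide":[[-0.003,0.03,0],[0,0,0],[0,0,0]],"spin":[-0.06,0,0]}'; python3 lev.py top13
```

```text
time_s: 14.15
ee_pos: [520.6, -193.2, 141.9]
ee_rot: [180.0, -0.0, 68.6]
force: [-0.2, -0.4, -0.3]
gripper_width: 0.4
gripper_force: 0.1
armshift [-0.01 -0.06] F [-0.   0.2 -0.5]
368 249.9 250.8 
369 249.9 250.7 
370 250.1 250.2 [143, 142, 141, 143, 147, 131, 97, 84, 92, 126, 142, 148, 144, 142]
371 250.2 250.0 
time_s: 14.5
ee_pos: [521.4, -193.6, 141.9]
ee_rot: [180.0, -0.0, 69.1]
force: [-0.5, -0.7, 0.2]
gripper_width: 0.4
gripper_force: 0.1
armshift [0.03 0.02] F [ 0.5  0.4 -0.3]
368 249.7 251.2 
369 249.7 251.1 
370 249.7 251.0 [143, 143, 145, 145, 144, 128, 93, 84, 118, 143, 145, 145, 143, 141]
371 249.7 250.8
```

```bash
cat > rim.py <<'E'
from h import *
a=cv2.imread("pics/top7.png",0)
for i in map(int,__import__("sys").argv[1:]):
    b=cv2.imread(f"pics/top{i}.png",0); o=[]
    for ys,xs in((slice(205,240),slice(296,320)),(slice(220,265),slice(305,328))):
        A,B=a[ys,xs].astype(np.float32),b[ys,xs].astype(np.float32)
        s,r=cv2.phaseCorrelate(A,B,cv2.createHanningWindow(A.shape[::-1],cv2.CV_32F));o+=[round(s[0],2),round(s[1],2)]
    print(i,o)
E
python3 -m jog '{"jaw":[0,0,0],"slide":[[-0.003,0.03,0],[0,0,0],[0,0,0]],"spin":[-0.06,0,0]}'; python3 lev.py top14
python3 -m jog '{"jaw":[0,0,0],"slide":[[-0.003,0.03,0],[0,0,0],[0,0,0]],"spin":[-0.06,0,0]}'; python3 lev.py top15; python3 rim.py 8 10 12 13 14 15
```

```text
time_s: 14.85
ee_pos: [522.2, -194.0, 141.9]
ee_rot: [180.0, -0.0, 69.6]
force: [0.1, 1.0, -0.1]
gripper_width: 0.5
gripper_force: 0.1
armshift [ 0.03 -0.03] F [ 0.2 -0.6 -1.2]
368 249.5 251.6 
369 249.5 251.4 
370 249.4 251.5 [142, 141, 143, 144, 147, 119, 88, 90, 123, 145, 143, 143, 141, 143]
371 249.5 251.3 
time_s: 15.2
ee_pos: [522.9, -194.4, 141.9]
ee_rot: [-180.0, -0.0, 70.0]
force: [-0.3, 0.5, 0.1]
gripper_width: 0.5
gripper_force: 0.2
armshift [0.02 0.1 ] F [ 0.2 -0.1  0.7]
368 249.3 252.0 
369 249.3 251.9 
370 249.3 251.7 [142, 144, 145, 145, 136, 105, 85, 91, 121, 144, 148, 144, 146, 144]
371 249.3 251.6 
8 [0.11, 0.04, -0.02, 0.59]
10 [0.17, 0.03, -0.02, 0.51]
12 [0.13, -0.13, -0.01, 0.63]
13 [0.08, -0.07, -0.06, 0.48]
14 [0.05, -0.04, -0.1, 0.62]
15 [0.11, 0.05, -0.2, 0.54]
```

```bash
python3 -m jog '{"jaw":[0,0,0],"slide":[[-0.003,0.04,0],[0,0,0],[0,0,0]],"spin":[-0.06,0,0]}'; python3 lev.py top16
python3 -m jog '{"jaw":[0,0,0],"slide":[[-0.003,0.04,0],[0,0,0],[0,0,0]],"spin":[-0.06,0,0]}'; python3 lev.py top17; python3 rim.py 15 16 17
```

```text
time_s: 15.55
ee_pos: [523.8, -195.0, 141.8]
ee_rot: [-180.0, 0.0, 70.5]
force: [-2.1, -0.9, 1.6]
gripper_width: 0.5
gripper_force: 0.9
armshift [0.1  0.02] F [-2.2 -0.4  0.9]
368 249.2 252.2 
369 248.9 252.6 
370 248.9 252.5 [144, 145, 144, 144, 131, 96, 82, 102, 133, 146, 141, 144, 146, 143]
371 248.8 252.5 
time_s: 15.9
ee_pos: [525.2, -195.4, 141.8]
ee_rot: [-180.0, -0.0, 71.0]
force: [-2.0, -1.1, -0.7]
gripper_width: 0.6
gripper_force: 0.8
armshift [-0.03 -0.3 ] F [-3.1 -0.7 -0.5]
368 248.5 253.7 
369 248.6 253.3 
370 248.5 253.2 [143, 146, 143, 145, 125, 86, 90, 122, 145, 142, 143, 145, 144, 135]
371 248.5 253.0 
15 [0.11, 0.05, -0.2, 0.54]
16 [0.04, -0.1, -0.03, 0.53]
17 [0.01, -0.58, 0.22, 0.03]
```

The stop is reached: force rose to about 3 N and the arm nudged about 1 mm. I'll back off and check.

```bash
python3 -m jog '{"jaw":[0,0,0,0,0,0,0,0,0],"slide":[[0,-0.1,0],[0,-0.4,0],[-0.3,-0.8,0],[-0.8,-0.8,0],[-0.8,-0.8,0],[-0.8,-0.8,0],[-0.8,-0.8,0],[0,0,0],[0,0,0]],"spin":[0,0,0,0,0,0,0,0,0]}'
python3 - <<'E'
from h import *
for n in("scene","top"): cv2.imwrite(f"pics/{n}F.png",env.grab_frame(n)[:,:,::-1])
a=cv2.imread("pics/sceneF.png")[170:310,250:380];b=cv2.imread("pics/topF.png")[185:325,270:400]
cv2.imwrite("pics/cF.png",cv2.convertScaleAbs(cv2.resize(np.hstack([a,b]),None,fx=3,fy=3,interpolation=cv2.INTER_CUBIC),alpha=1.3))
A=cv2.imread("pics/top4.png",0);B=cv2.imread("pics/topF.png",0)
A,B=[x[200:275,305:370].astype(np.float32) for x in(A,B)]
print(cv2.phaseCorrelate(A,B,cv2.createHanningWindow(A.shape[::-1],cv2.CV_32F)))
E
```

```text
time_s: 16.85
ee_pos: [363.1, -250.6, 142.3]
ee_rot: [179.9, -0.0, 70.9]
force: [0.4, 0.5, 1.2]
gripper_width: 0.2
gripper_force: 0.0
((0.35646720337773985, 0.009895162955004366), 0.9109558977904143)
```

View pics/cF.png

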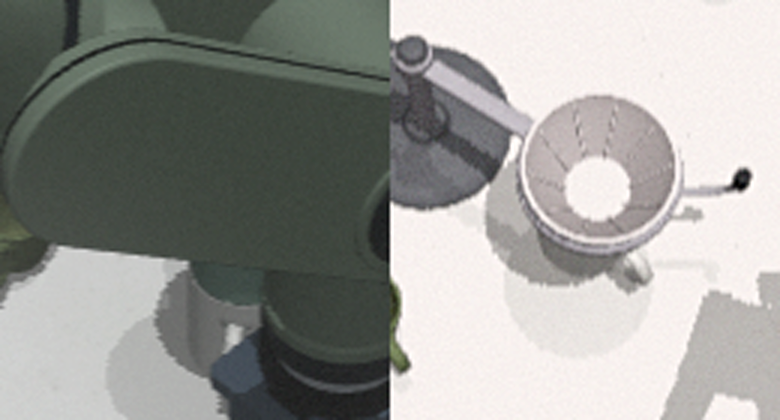

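The top view shows the lever across, with its grip at about (386.7,245). The ring is at about (341,241.7), within about 1 mm of before, and the mug handle hasn't moved. Last, a check of the lever angle, then hand in.

```bash
python3 - <<'E'
from h import *
c0=onz("top",340.5,242.1,190)[:2];t0=onz("top",358.7,289.7,154)[:2]
c=onz("top",340.9,241.8,190)[:2]
b=cv2.imread("pics/topF.png",0)[235:255,378:395];v,u=np.where(b<50);t=onz("top",378+u.mean(),235+v.mean(),150)[:2]
f=lambda d:np.degrees(np.arctan2(d[1],d[0]))%360
print(f(t0-c0),f(t-c),np.hypot(*(t-c)),c,"swing",f(t-c)-f(t0-c0))
env.job_done()
E
```

```text
180.2500436132272 250.7795456434051 101.05260287459762 [ 569.06027768 -103.7260092 ] swing 70.5295020301779
the job is handed in; nothing more can be done
```

The dripper's outlet now stands over the tall mug, about 1 mm off centre sideways by the last camera estimate. A leftover 6 mm offset along the arm's length is probably camera error. The drip-stop lever was then pushed across to its open stop; it swung about 70°, as measured, for a full travel of 69°. The job is handed in, with the robot clear of everything.

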